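# Drop a batch of wax balls into the jug on the scale

### The job

First take the amber jar off the scale pan and stand it upright, fully on the round cork coaster. Then set the short jug with the handle upright on the scale pan under the spout of the chute, press the black tab of the chute's rocker lever right down so that its gate end tips up, and hold it there until all four wax balls have rolled into the jug. Let go so that the gate shuts again, and leave the jug on the pan, the jar on the coaster and everything else on the bench where it was.

Things in the scene. Friction and masses are not known exactly. Their poses are not given: they have to be found in the camera images.
- spout (a point): Middle of the lip of the fixed steel chute, on the chute floor, 172 mm above the bench (underside 169 mm). z up; -y is the horizontal pouring direction, +y points back to the tab. Balls leave at 0.4 to 0.5 m/s and fall 30 to 60 mm beyond the lip, so the jug's axis belongs 45 to 50 mm beyond it. Nothing of the dispenser stands within 60 mm behind the lip except the chute itself
- dispenser: The fixed dispenser that carries chute and lever; origin under its base on the bench, 130 mm behind the lip (its +y), axes as the spout's. Base 120 mm (x), from y -70 to +100 mm, with a column under the chute. The chute is a trough 44 mm wide with 30 mm walls, rising at 0.21 rad from the lip to its back end at y +58 mm; highest point 272 mm
- tab (a point): Middle of the top of the black press tab (42 mm across x, 40 mm along y, 8 mm thick) at the rear end of the rocker lever, 270 mm above the bench at rest, 268 mm behind the lip (+y). Free air below. It swings down about a pivot 123 mm nearer the lip and 8 mm lower, dropping 48 mm at full press; the frame turns with it. The gate hangs at the lever's other end
- lever (a joint): Rocker lever angle, rad: 0 at rest, gate shut; 0.4 fully pressed at its stop, gate end tipped up about 40 mm. Above about 0.33 the balls pass. Spring-loaded: 3 to 5 N on the tab presses it fully; it returns to 0 by itself when let go
- pan (a point): Centre of the top of the square steel scale pan (190 x 190 mm, top 50 mm above the bench), the fixed black bench scale that reaches a little under the spout; z up. The pan's -x side carries a lower black display part, reaching 163 mm from the pan centre
- jug_center (a point): Centre, half-way up, of the short milky-white open jug with one handle: 105 mm high, 92 mm across at the rim, 76 mm across at the foot, wall 3 mm, 90 to 180 g, loose. This point is on its axis 52.5 mm above its foot. z is up its axis; its +x points to the handle
- jug_handle (a point): Grip point in the upright of the jug's handle, 77 mm from the jug's axis along jug +x, 85 mm above the foot. The handle is a flat D 14 mm thick (jug y) reaching to 85 mm from the axis; top 100 mm above the foot, upright 12 mm wide. Frame as the jug's: pinch it along jug y
- jar_center (a point): Centre, half-way up, of the closed amber glass jar with a black cap: 60 mm in diameter, 95 mm high, 200 to 390 g, loose, at first standing on the scale pan under or near the spout. z is up its axis
- coaster_top (a point): Centre of the top face of the fixed round cork coaster, 100 mm in diameter, 8 mm high
- ball1_center (a point): Centre of a loose beeswax ball, 30 mm in diameter, 14 g, number 1 in the chute counted back from the gate
- ball2_center (a point): Centre of a loose beeswax ball, 30 mm in diameter, 14 g, number 2 in the chute counted back from the gate
- ball3_center (a point): Centre of a loose beeswax ball, 30 mm in diameter, 14 g, number 3 in the chute counted back from the gate
- ball4_center (a point): Centre of a loose beeswax ball, 30 mm in diameter, 14 g, number 4 in the chute counted back from the gate
- beaker_mid (a point): Bystander to leave alone: plain milky beaker without a handle, 100 mm high, 68 mm across; the point is 50 mm above its foot
- squeeze_mid (a point): Bystander to leave alone: squeeze bottle, 160 mm high, 56 mm across; the point is 80 mm above its foot
- bowl_mid (a point): Bystander to leave alone: steel bowl, 45 mm high, 110 mm across; the point is 22 mm above its foot
- weight_mid (a point): Bystander to leave alone: steel weight with a knob, 58 mm high, 40 mm across; the point is 29 mm above its foot
- small_jar_mid (a point): Bystander to leave alone: small closed amber jar, 70 mm high, 56 mm across; the point is 35 mm above its foot
- ramekin_mid (a point): Bystander to leave alone: white ceramic ramekin near the tab end, 45 mm high, 70 mm across; the point is 22 mm above its foot
Things that resemble listed ones, but are neither listed nor needed, are in the scene too. Leave any pink or purple look-alike of the part that bears jug_center alone.

How it is judged:
On the way, in this order (a step that is already met when the one before it is completed fails the run):
1. the amber jar stands upright on the cork coaster (horizontal distance between jar_center and coaster_top below 0.024 m and angle between jar_center's own z axis and vertical below 0.1 rad and height (world z) of jar_center below 0.062 m), for 0.2 s.
2. the short jug stands upright on the scale pan under the spout, the jar on its coaster (all of step 1 and horizontal distance between jug_center and spout below 0.09 m and z of jug_center in the frame of pan between 0.047 and 0.058 m and angle between jug_center's own z axis and vertical below 0.1 rad), for 0.3 s.
3. the tab is pressed so that the gate end is tipped up, with the jug under the spout (value of joint lever above 0.33 rad and horizontal distance between jug_center and spout below 0.09 m and z of jug_center in the frame of pan between 0.047 and 0.058 m and angle between jug_center's own z axis and vertical below 0.1 rad), for 0.2 s.
At the end, for the whole second after the job is handed in: All four balls lie in the jug; the jug stands upright (0.1 rad) and still on the scale pan, its axis within 90 mm of the spout's lip; the lever is back at rest (below 0.05 rad); the jar stands upright (0.1 rad) and still on the coaster, its axis within 24 mm of the centre (all of step 2 and horizontal distance between each of ball1_center, ball2_center, ball3_center, ball4_center and jug_center below 0.046 m and z of ball1_center in the frame of jug_center between -0.052 and 0.05 m and z of ball2_center in the frame of jug_center between -0.052 and 0.05 m and z of ball3_center in the frame of jug_center between -0.052 and 0.05 m and z of ball4_center in the frame of jug_center between -0.052 and 0.05 m and value of joint lever below 0.05 rad and linear speed of each of jug, jar below 0.02 m/s); the robot touches nothing.
It fails at once if a bystander is moved more than 30 mm (distance of any of beaker_mid, squeeze_mid, bowl_mid, weight_mid, small_jar_mid, ramekin_mid from where it was at the start of the episode above 0.03 m).
It fails at once if the jug or the jar is tipped by more than 0.6 rad (angle between any of jug_center, jar_center's own z axis and vertical above 0.6 rad).
It also fails if it takes over 64 s, if anything falls off the work surface, if the arm or the gripper's body presses on something with over 40 N, if the wrist force passes 120 N, or if a joint passes its speed limit or range.

### The arm

A 6-joint arm with a two-finger parallel gripper is mounted at the origin on the work surface. World frame = base frame: x ahead of the robot, y to its left, z up, the work surface at z = 0. Lengths are in m, angles in rad, forces in N, time in s.
With the tool pointing down it reaches from about 0.4 to 0.825 m from the base axis. Payload 7 kg.
Tool frame: the origin (TCP) lies at the very end of the fingers, on their centre line; the grasp point (between the pads) lies 19 mm behind it; z points along the fingers, y is the line along which they close (so a half turn about z gives the same grasp; the last joint's range is limited). The gripper opens to 88 mm and grips with 3 to 60 N. Pads are 19 mm wide; open, the fingers measure 130 mm over their backs; the gripper's body (78 mm by 193 mm) begins 47 mm behind the grasp point.
Start: joints at [-1.019, 0.359, 0.012, 0, -1.224, -0.288], TCP at [0.176, -0.652, 0.227] pointing down, gripper open.
Joint ranges: [-3.07, 3.07], [-1.43, 2.12], [-1.02, 1.25], [-3.03, 1.67], [-3.05, -0], [-3.03, 3.03]. Speed limits (rad/s): [2.39, 2.39, 3.01, 3.14, 3.14, 3.14].

### API

Orientations are given as [roll, pitch, yaw] about the fixed x, y, z axes, in that order (R = Rz(yaw) Ry(pitch) Rx(roll)).
In Python, from station import arm gives the robot as it stands. The module is installed in compiled form; this text tells all that it offers.
- The arm moves only by the shell command python3 -m crank 'ROWS' [FORCE]. ROWS is JSON, a list of rows, each an object of numbers: "dx", "dy", "dz": the shift along the world's x, y, z in m; "twist": the turn about the world's z in degrees; "grip": the opening, from -1 (shut) to 1 (fully open). A call has exactly 5 rows; each row is the pose to reach, as a shift and turn from the pose commanded when the call began; what a row does not reach only later rows make up. A row lasts 1/12 s, in which the tool goes at most 41.7 mm and 7.16 degrees, less where a joint would pass 70% of its speed; a pose out of reach is approached as far as the arm can. A call with a gripper value outside its range is refused whole. The fingers move at their own pace and stop on an object; FORCE is the grip in N (left out, the last holds). Time passes only in rows, so rows that repeat a pose let the fingers close, or fill a call up. It gives the time, the measured TCP pose, the force, the opening and the grip force at its end, in the units of the state.
- arm.get_state(): the state, without advancing time (a new reading comes with each control period).
- arm.grab_frame(name): name is "scene" or "top" or "wrist"; returns the picture (400x640x3 uint8, red, green, blue); there is no depth.
- arm.get_calibration(name): a dict with "fx", "fy", "cx", "cy" (pixels), "k1" (the pictures are not rectified: a ray, as slopes to the right and down, at radius r is drawn at 1 + k1 r^2 times it, then the intrinsics apply), "cam_to_world" (4x4, takes a point from camera to world coordinates); the wrist camera has in their place "tool_from_camera" (4x4, takes a point from camera to tool coordinates, whose origin is the TCP and whose axes are the flange's). Camera axes: x right, y down, z forward; pixel columns grow to the right and rows downward; lengths in m; the calibration is good to about 2 mm. A picture is of the moment at which its call begins: read the wrist's pose just before it. get_calibration takes no time and is no camera call.
- arm.job_done(): hands the job in; it is judged then, once.
The state is a dict: "t": time; "q": joint angles; "qd": joint speeds; "joint_efforts": joint torques, N m; "eef_pos": TCP position; "ee_rot": TCP orientation; "force": force on the tool from outside, world axes, zero at the start; "moment": the same for the moment, N m; "width": finger opening in m; "gripper_force": force on a finger pad.
Only numpy, scipy, OpenCV 4.12 (cv2) and the standard library are available. Lean on these libraries where they do the work, as an engineer would, in place of code of your own. Each camera call takes 0.05 s, during which the arm holds its last target. There are 200 camera calls.

## Working session

There is one attempt and no reset: what is moved stays moved. The work goes in short steps, Python scripts to look and compute and a shell command to move; the robot and the scene stay as the last step left them, time stands still between calls to the robot, and variables do not carry over. Pictures are saved under pics/ and viewed, at most 13 in all, crops included, and the job is handed in when it is done.

```bash
mkdir -p pics
cat > h.py <<'E'
import numpy as np, cv2
from station import arm
from scipy.spatial.transform import Rotation as R
def cam(n):
    c=arm.get_calibration(n)
    if 'cam_to_world' in c: return c,np.array(c['cam_to_world'])
    s=arm.get_state(); T=np.eye(4); T[:3,:3]=R.from_euler('xyz',s['ee_rot']).as_matrix(); T[:3,3]=s['eef_pos']
    return c,T@np.array(c['tool_from_camera'])
def ray(cT,u,v):
    c,T=cT; d=np.array([(u-c['cx'])/c['fx'],(v-c['cy'])/c['fy']]); s=d.copy()
    for _ in range(20): s=d/(1+c['k1']*(s@s))
    w=T[:3,:3]@np.array([s[0],s[1],1]); return T[:3,3],w
def onz(cT,u,v,z):
    o,w=ray(cT,u,v); return o+w*(z-o[2])/w[2]
def tri(a,b):
    (o1,w1),(o2,w2)=a,b; w1=w1/np.linalg.norm(w1);w2=w2/np.linalg.norm(w2)
    t=np.linalg.lstsq(np.c_[w1,-w2],o2-o1,rcond=None)[0]; p,q=o1+t[0]*w1,o2+t[1]*w2
    return (p+q)/2,np.linalg.norm(p-q)
def proj(cT,p):
    c,T=cT; q=np.linalg.inv(T)@np.r_[p,1]; s=q[:2]/q[2]; s=s*(1+c['k1']*(s@s))
    return s*[c['fx'],c['fy']]+[c['cx'],c['cy']]
def grab(n,f):
    cT=cam(n); im=arm.grab_frame(n)[:,:,::-1].copy(); cv2.imwrite(f,im); return cT,im
E
python3 - <<'E'
from h import *
print({k:np.round(v,3).tolist() if not isinstance(v,(dict,str)) else v for k,v in arm.get_state().items()})
for n in('scene','top'):
    cT,im=grab(n,f'pics/{n}0.png'); print(n,cT[1].round(3).tolist(),cT[0]['fx'],cT[0]['k1'])
E
```

```text
{'t': 0.0, 'q': [-1.019, 0.359, 0.011, -0.0, -1.224, -0.288], 'qd': [-0.0, -0.001, -0.0, -0.002, 0.001, 0.002], 'joint_efforts': [0.001, -58.272, 29.305, 6.997, 0.007, -0.0], 'eef_pos': [0.176, -0.651, 0.226], 'ee_rot': [3.14, -0.0, -2.878], 'force': [-0.478, 0.308, -0.428], 'moment': [-0.017, -0.024, -0.013], 'gripper_force': 0.0, 'width': 0.088}
scene [[-0.691, 0.514, -0.509, 1.225], [0.723, 0.491, -0.486, 0.545], [0.0, -0.704, -0.711, 1.169], [0.0, 0.0, 0.0, 1.0]] 465.4141894706551 -0.054011021380785604
top [[-0.003, -0.996, 0.091, 0.336], [-1.0, 0.001, -0.02, -0.118], [0.02, -0.091, -0.996, 1.802], [0.0, 0.0, 0.0, 1.0]] 493.3044548043109 -0.13662463696370492
```

View pics/scene0.png

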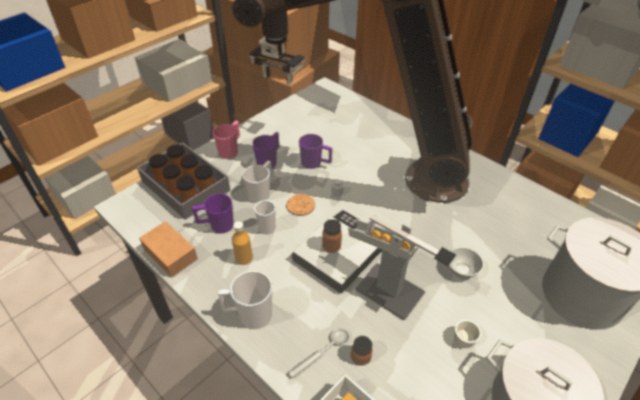

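View pics/top0.png

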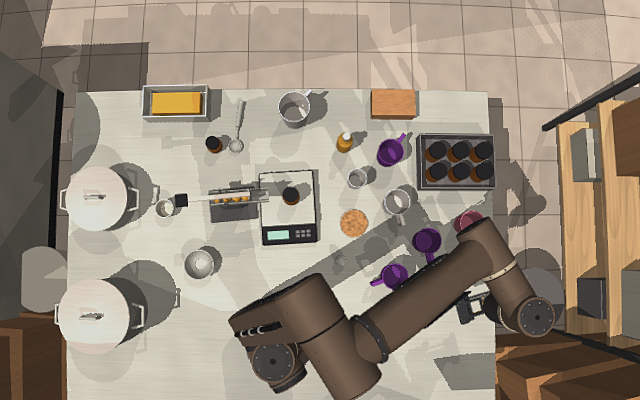

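Run:
```python
from h import *
t=cv2.imread('pics/top0.png'); s=cv2.imread('pics/scene0.png')
a=cv2.resize(t[85:245,160:445],(800,449),interpolation=cv2.INTER_CUBIC)[:300]
a=cv2.resize(t[170:240,160:340],None,fx=2.2,fy=2.2,interpolation=cv2.INTER_CUBIC)
b=cv2.resize(t[85:230,275:425],(400,386),interpolation=cv2.INTER_CUBIC)
c=cv2.resize(s[150:340,210:330],(379,600),interpolation=cv2.INTER_CUBIC)
o=np.zeros((600,800,3),np.uint8); o[:600,:379]=c; o[:386,390:790]=b; o[395:395+a.shape[0],390:390+a.shape[1]]=a
cv2.imwrite('pics/c1.png',o)
T=cam('top')
for n,u,v,z in[('jugA',397,202,.105),('jugB',294,107,.105),('jar',291,195,.145),('coaster',355,222,.008),('tab',181,200,.27),('pan',288,200,.05)]:print(n,onz(T,u,v,z).round(3))
```

```text
jugA [ 0.506 -0.416  0.105]
jugB [ 0.844 -0.057  0.105]
jar [ 0.526 -0.049  0.145]
coaster [ 0.443 -0.277  0.008]
tab [0.497 0.292 0.27 ]
pan [ 0.519 -0.035  0.05 ]
```

View pics/c1.png

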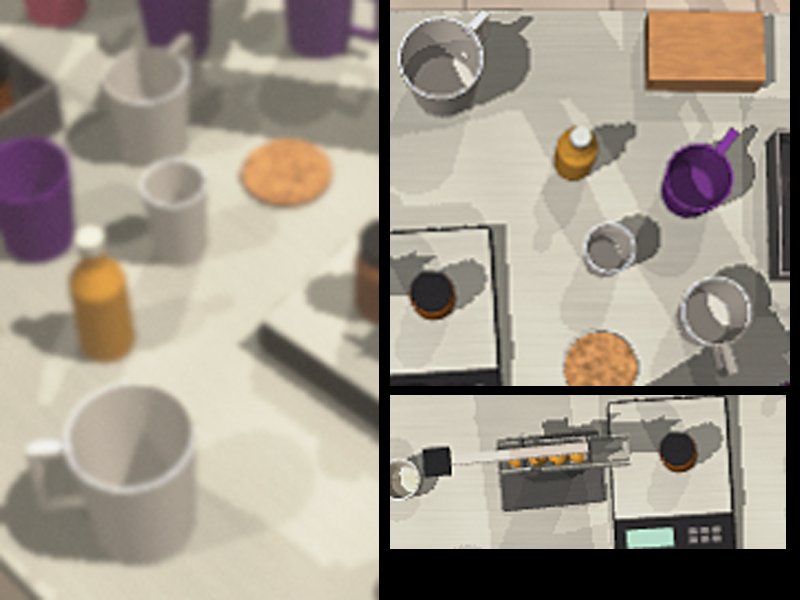

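Picture check: two milky handled jugs. A is at top (397,202) / scene (258,180), rim about 26 px (about 92 mm). B is at top (294,107) / scene (252,300), visibly larger and taller, and out of reach. A fits "short jug". The handle-less one at top (358,178) is the beaker, and the purple and pink ones are look-alikes. The jar on the pan is at top (291,195), the coaster at (355,222), the lip at about (269,197) and the tab at (181,200).

Run:
```python
from h import *
T,S=cam('top'),cam('scene')
t=cv2.imread('pics/top0.png'); s=cv2.imread('pics/scene0.png')
def blob(im,m,box,nm):
    x0,y0,x1,y1=box; k=np.zeros_like(m); k[y0:y1,x0:x1]=m[y0:y1,x0:x1]
    n,l,st,c=cv2.connectedComponentsWithStats(k); i=1+np.argmax(st[1:,4]); 
    x,y,w,h,a=st[i]; print(nm,c[i].round(1),'box',x,y,w,h,'area',a); return c[i],l==i
def dark(im,th=45): return (im.max(2)<th).astype(np.uint8)
def cork(im):
    h=cv2.cvtColor(im,cv2.COLOR_BGR2HSV); return ((h[...,0]<18)&(h[...,1]>80)&(h[...,2]>120)).astype(np.uint8)
for nm,f,b1,b2 in[('cap',dark,(278,182,304,206),(320,218,345,243)),('tab',dark,(172,190,190,210),(434,244,458,268)),('coaster',cork,(336,204,374,240),(280,190,320,218))]:
    a,_=blob(t,f(t),b1,nm+' top'); b,_=blob(s,f(s),b2,nm+' sc')
    p,e=tri(ray(T,*a),ray(S,*b)); print(nm,p.round(3),'err',round(e,4))
# scale pan: dark outline corners
print('jugA rim',[x.round(3) for x in [tri(ray(T,397.3,201.5),ray(S,256.5,170))[0]]])
for z in (.1,): print('handle',onz(T,402.5,220,z).round(3))
# lip
print('lip top',onz(T,268.5,197,.172).round(3))
```

```text
cap top [289.9 194. ] box 283 188 15 14 area 159Traceback (most recent call last):
  File "<stdin>", line 12, in <module>
  File "<stdin>", line 6, in blob
    return _wrapfunc(a, 'argmax', axis=axis, out=out, **kwds)
    return bound(*args, **kwds)
ValueError: attempt to get argmax of an empty sequence
```

```bash
python3 -m crank '[{"dz":0.04},{"dz":0.08},{"dx":0.02,"dy":0.03,"dz":0.11,"twist":5},{"dx":0.05,"dy":0.06,"dz":0.12,"twist":10},{"dx":0.08,"dy":0.09,"dz":0.12,"twist":15}]'
```

```text
invalid input at $[0]: expected keys dx, dy, dz, twist, grip
```

```bash
python3 - <<'E'
from h import *
T,S=cam('top'),cam('scene')
t=cv2.imread('pics/top0.png'); s=cv2.imread('pics/scene0.png')
def blob(im,m,box,nm):
    x0,y0,x1,y1=box; k=np.zeros_like(m); k[y0:y1,x0:x1]=m[y0:y1,x0:x1]
    n,l,st,c=cv2.connectedComponentsWithStats(k); i=1+np.argmax(st[1:,4]); 
    x,y,w,h,a=st[i]; print(nm,c[i].round(1),'box',x,y,w,h,'area',a); return c[i],l==i
def dark(im,th=45): return (im.max(2)<th).astype(np.uint8)
def dark2(im): return dark(im,75)
def cork(im):
    h=cv2.cvtColor(im,cv2.COLOR_BGR2HSV); return ((h[...,0]<18)&(h[...,1]>80)&(h[...,2]>120)).astype(np.uint8)
for nm,f,b1,b2 in[('cap',dark2,(278,182,304,206),(320,218,345,243)),('tab',dark2,(172,190,190,210),(434,244,458,268)),('coaster',cork,(336,204,374,240),(280,190,320,218))]:
    a,_=blob(t,f(t) if nm=='coaster' else dark(t),b1,nm+' top'); b,_=blob(s,f(s),b2,nm+' sc')
    p,e=tri(ray(T,*a),ray(S,*b)); print(nm,p.round(3),'err',round(e,4))
print('jugA rim',[x.round(3) for x in tri(ray(T,397.3,201.5),ray(S,256.5,170))[:1]])
for z in (.1,): print('handle',onz(T,402.5,220,z).round(3))
print('lip top',onz(T,268.5,197,.172).round(3))
E
python3 -m crank '[{"dx":0,"dy":0,"dz":0.04,"twist":0,"grip":1},{"dx":0,"dy":0,"dz":0.08,"twist":0,"grip":1},{"dx":0.02,"dy":0.03,"dz":0.1,"twist":5,"grip":1},{"dx":0.05,"dy":0.06,"dz":0.12,"twist":10,"grip":1},{"dx":0.08,"dy":0.09,"dz":0.12,"twist":15,"grip":1}]'
python3 -c "
from h import *
print(arm.get_state()['q'])"
```

```text
cap top [289.9 194. ] box 283 188 15 14 area 159
cap sc [331.6 228. ] box 325 222 14 12 area 126
cap [ 0.532 -0.046  0.135] err 0.0031
tab top [180.9 200. ] box 175 194 13 13 area 130
tab sc [444.4 256.8] box 436 250 18 15 area 150
tab [0.498 0.292 0.266] err 0.003
coaster top [353.6 222.9] box 341 210 27 27 area 577
coaster sc [300.4 204.1] box 286 194 29 21 area 484
coaster [ 0.44  -0.273  0.008] err 0.0022
jugA rim [array([ 0.506, -0.414,  0.123])]
handle [ 0.444 -0.435  0.1  ]
lip top [0.516 0.024 0.172]
t: 0.52
eef_pos: [0.2522, -0.5661, 0.3499]
ee_rot: [-3.137, -0.0, -2.614]
force: [2.0, -0.1, 0.7]
width: 0.0878
gripper_force: 0.0
[-8.36141723e-01  2.13581370e-01  8.59536968e-02  1.29649906e-03
 -1.43846410e+00 -2.07140608e-01]
```

```bash
python3 -m crank '[{"dx":0.02,"dy":0.036,"dz":0,"twist":5,"grip":1},{"dx":0.04,"dy":0.072,"dz":0,"twist":10,"grip":1},{"dx":0.06,"dy":0.108,"dz":0,"twist":15,"grip":1},{"dx":0.08,"dy":0.144,"dz":0,"twist":20,"grip":1},{"dx":0.1,"dy":0.18,"dz":0,"twist":25,"grip":1}]'
python3 -m crank '[{"dx":0.02,"dy":0.036,"dz":0,"twist":5,"grip":1},{"dx":0.04,"dy":0.072,"dz":0,"twist":10,"grip":1},{"dx":0.06,"dy":0.108,"dz":0,"twist":15,"grip":1},{"dx":0.08,"dy":0.144,"dz":0,"twist":20,"grip":1},{"dx":0.1,"dy":0.18,"dz":0,"twist":25,"grip":1}]'
python3 - <<'E'
from h import *
print(arm.get_state()['eef_pos'],arm.get_state()['ee_rot'])
cT,im=grab('wrist','pics/w1.png'); print(cT[1].round(3).tolist(),cT[0])
for n,p in dict(jar=(.53,-.047,.145),lip=(.516,.024,.172),coaster=(.44,-.273,.008)).items(): print(n,proj(cT,p).round())
E
```

```text
t: 0.93
eef_pos: [0.3524, -0.3836, 0.3461]
ee_rot: [3.141, 0.0, -2.176]
force: [1.5, 0.0, -0.4]
width: 0.0874
gripper_force: 0.0
t: 1.35
eef_pos: [0.4523, -0.2035, 0.3463]
ee_rot: [-3.141, 0.0, -1.739]
force: [1.2, -1.0, 0.7]
width: 0.0876
gripper_force: 0.0
[ 0.45232696 -0.20348545  0.34633634] [-3.14140901e+00  2.35026747e-04 -1.73888066e+00]
[[-0.986, 0.158, 0.052, 0.438], [0.166, 0.938, 0.305, -0.287], [-0.0, 0.31, -0.951, 0.504], [0.0, 0.0, 0.0, 1.0]] {'fx': 294.10488587456217, 'fy': 294.10488587456217, 'cx': 313.12232165229074, 'cy': 200.07700474555853, 'k1': 0.002414550691660809, 'tool_from_camera': array([[ 1.19108552e-03, -9.50871276e-01, -3.09584234e-01,
         8.46851198e-02],
       [ 9.99999256e-01,  1.21423452e-03,  1.17912703e-04,
        -2.43863842e-04],
       [ 2.63788060e-04, -3.09584144e-01,  9.50872015e-01,
        -1.57493273e-01],
       [ 0.00000000e+00,  0.00000000e+00,  0.00000000e+00,
         1.00000000e+00]])}
jar [278. 290.]
lip [296. 343.]
coaster [314. 113.]
```

View pics/w1.png

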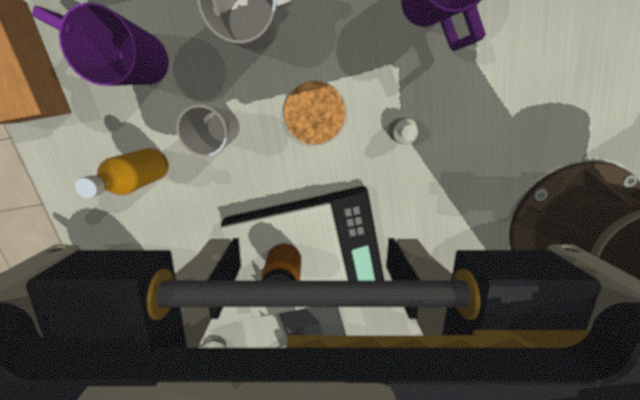

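The wrist view shows the coaster at (315,113), as predicted. The weight is at (404,130), the beaker at (203,130) and the jar's body at (283,265), with its cap hidden by the gripper. I'll take one look from a little further +y.

```bash
python3 -m crank '[{"dx":0.015,"dy":0.036,"dz":0,"twist":3,"grip":1},{"dx":0.03,"dy":0.072,"dz":0,"twist":6,"grip":1},{"dx":0.045,"dy":0.108,"dz":0,"twist":9,"grip":1},{"dx":0.06,"dy":0.144,"dz":0,"twist":9.6,"grip":1},{"dx":0.076,"dy":0.18,"dz":0,"twist":9.6,"grip":1}]'
python3 -m crank '[{"dx":0,"dy":0.03,"dz":0,"twist":0,"grip":1},{"dx":0,"dy":0.06,"dz":0,"twist":0,"grip":1},{"dx":0,"dy":0.07,"dz":0,"twist":0,"grip":1},{"dx":0,"dy":0.07,"dz":0,"twist":0,"grip":1},{"dx":0,"dy":0.07,"dz":0,"twist":0,"grip":1}]'
python3 - <<'E'
from h import *
print(arm.get_state()['eef_pos'],arm.get_state()['ee_rot'])
cT,im=grab('wrist','pics/w2.png')
for n,p in dict(jar=(.53,-.047,.145),lip=(.516,.024,.172),coaster=(.44,-.273,.008)).items(): print(n,proj(cT,p).round())
E
```

```text
t: 1.82
eef_pos: [0.5281, -0.0237, 0.3463]
ee_rot: [3.142, 0.0, -1.575]
force: [0.8, -0.5, -0.3]
width: 0.0876
gripper_force: 0.0
t: 2.23
eef_pos: [0.5279, 0.0447, 0.346]
ee_rot: [3.141, -0.0, -1.574]
force: [-0.2, -0.2, 0.8]
width: 0.0878
gripper_force: 0.0
[0.52787229 0.04474092 0.3459796 ] [ 3.14088408e+00 -3.57470661e-04 -1.57434309e+00]
jar [311.  98.]
lip [324. 163.]
coaster [378. -77.]
```

View pics/w2.png

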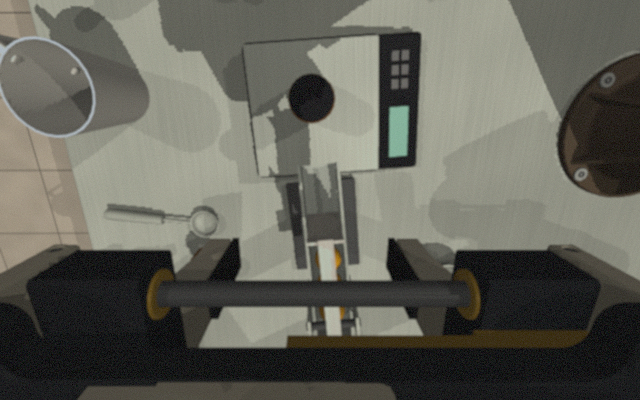

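Cap at (312,98), as predicted (311,98). The chute lip is at about (320,165) and the pan corners at (245,44), (380,36), (415,167) and (261,176). Next I compute the fix for the descent.

Run:
```python
from h import *
W=cam('wrist'); T=cam('top'); S=cam('scene')
im=cv2.imread('pics/w2.png'); m=np.zeros((400,640),np.uint8); m[60:135,280:345]=(im.max(2)[60:135,280:345]<60)
c=max(cv2.findContours(m,0,2)[0],key=cv2.contourArea); print(cv2.minEnclosingCircle(c)); (u,v),r=cv2.minEnclosingCircle(c)
print('jar tri',tri(ray(W,u,v),ray(T,289.9,194)),'onz',onz(W,u,v,.145).round(3))
print('lip',onz(W,320,165,.172).round(3),tri(ray(W,320,165),ray(T,268.5,197)))
for p in[(245,44),(380,36),(415,167),(261,176)]: print(onz(W,*p,.05).round(3))
```

```text
((310.9058532714844, 97.47071075439453), 23.564048767089844)
jar tri (array([ 0.52953779, -0.04687594,  0.15064562]), np.float64(0.002681147078121419)) onz [ 0.53  -0.048  0.145]
lip [0.52  0.025 0.172] (array([0.51886903, 0.02676535, 0.15839542]), np.float64(0.002947993423206448))
[ 0.622 -0.12   0.05 ]
[ 0.436 -0.129  0.05 ]
[0.369 0.053 0.05 ]
[0.61  0.067 0.05 ]
```

```bash
python3 -m crank '[{"dx":0.001,"dy":-0.04,"dz":0,"twist":0,"grip":1},{"dx":0.002,"dy":-0.08,"dz":0,"twist":0,"grip":1},{"dx":0.002,"dy":-0.092,"dz":-0.03,"twist":0,"grip":1},{"dx":0.002,"dy":-0.092,"dz":-0.07,"twist":0,"grip":1},{"dx":0.002,"dy":-0.092,"dz":-0.11,"twist":0,"grip":1}]'
python3 -m crank '[{"dx":0,"dy":0,"dz":-0.035,"twist":0,"grip":1},{"dx":0,"dy":0,"dz":-0.07,"twist":0,"grip":1},{"dx":0,"dy":0,"dz":-0.1,"twist":0,"grip":1},{"dx":0,"dy":0,"dz":-0.125,"twist":0,"grip":1},{"dx":0,"dy":0,"dz":-0.14,"twist":0,"grip":1}]'
python3 -m crank '[{"dx":0,"dy":0,"dz":0,"twist":0,"grip":0},{"dx":0,"dy":0,"dz":0,"twist":0,"grip":-1},{"dx":0,"dy":0,"dz":0,"twist":0,"grip":-1},{"dx":0,"dy":0,"dz":0,"twist":0,"grip":-1},{"dx":0,"dy":0,"dz":0,"twist":0,"grip":-1}]' 20
```

```text
t: 2.7
eef_pos: [0.5301, -0.05, 0.2361]
ee_rot: [-3.138, 0.001, -1.58]
force: [1.5, 0.7, -1.2]
width: 0.0876
gripper_force: 0.0
t: 3.12
eef_pos: [0.5282, -0.0493, 0.0935]
ee_rot: [3.138, -0.001, -1.578]
force: [-0.4, -0.6, 0.1]
width: 0.0878
gripper_force: 0.0
t: 3.53
eef_pos: [0.5307, -0.0476, 0.0977]
ee_rot: [-3.139, 0.0, -1.576]
force: [-3.2, 0.4, 3.0]
width: 0.0599
gripper_force: 4.7
```

```bash
python3 - <<'E'
from h import *
T=cam('top');S=cam('scene')
print('weight',onz(S,337,188,.03).round(3),'top',onz(T,340,258,.05).round(3))
t=cv2.imread('pics/top0.png')
E
python3 -m crank '[{"dx":0,"dy":0,"dz":0,"twist":0,"grip":-1},{"dx":0,"dy":0,"dz":0,"twist":0,"grip":-1},{"dx":0,"dy":0,"dz":0.005,"twist":0,"grip":-1},{"dx":0,"dy":0,"dz":0.015,"twist":0,"grip":-1},{"dx":0,"dy":0,"dz":0.03,"twist":0,"grip":-1}]' 25
```

```text
weight [ 0.309 -0.221  0.03 ] top [ 0.312 -0.219  0.05 ]
t: 3.95
eef_pos: [0.5291, -0.0476, 0.1261]
ee_rot: [3.139, -0.0, -1.576]
force: [0.6, 0.4, -2.5]
width: 0.0591
gripper_force: 25.0
```

```bash
python3 -m crank '[{"dx":0,"dy":-0.01,"dz":0.015,"twist":0,"grip":-1},{"dx":-0.008,"dy":-0.03,"dz":0.025,"twist":0,"grip":-1},{"dx":-0.02,"dy":-0.055,"dz":0.025,"twist":0,"grip":-1},{"dx":-0.032,"dy":-0.085,"dz":0.025,"twist":0,"grip":-1},{"dx":-0.044,"dy":-0.115,"dz":0.025,"twist":0,"grip":-1}]'
python3 -m crank '[{"dx":-0.012,"dy":-0.03,"dz":0,"twist":0,"grip":-1},{"dx":-0.024,"dy":-0.06,"dz":0,"twist":0,"grip":-1},{"dx":-0.034,"dy":-0.085,"dz":0,"twist":0,"grip":-1},{"dx":-0.042,"dy":-0.104,"dz":0,"twist":0,"grip":-1},{"dx":-0.045,"dy":-0.1105,"dz":0,"twist":0,"grip":-1}]'
python3 -m crank '[{"dx":0,"dy":0,"dz":-0.02,"twist":0,"grip":-1},{"dx":0,"dy":0,"dz":-0.04,"twist":0,"grip":-1},{"dx":0,"dy":0,"dz":-0.06,"twist":0,"grip":-1},{"dx":0,"dy":0,"dz":-0.075,"twist":0,"grip":-1},{"dx":0,"dy":0,"dz":-0.085,"twist":0,"grip":-1}]'
```

```text
t: 4.37
eef_pos: [0.4857, -0.1631, 0.1524]
ee_rot: [-3.14, 0.0, -1.574]
force: [0.6, -0.6, -1.8]
width: 0.059
gripper_force: 25.0
t: 4.78
eef_pos: [0.4399, -0.275, 0.1519]
ee_rot: [-3.142, -0.0, -1.578]
force: [-0.6, 0.4, -1.6]
width: 0.0588
gripper_force: 25.0
t: 5.2
eef_pos: [0.4406, -0.2725, 0.0652]
ee_rot: [3.14, 0.001, -1.576]
force: [-0.9, 0.4, -2.0]
width: 0.0592
gripper_force: 25.0
```

```bash
python3 -m crank '[{"dx":0,"dy":0,"dz":-0.004,"twist":0,"grip":-1},{"dx":0,"dy":0,"dz":-0.007,"twist":0,"grip":-1},{"dx":0,"dy":0,"dz":-0.009,"twist":0,"grip":-1},{"dx":0,"dy":0,"dz":-0.01,"twist":0,"grip":-1},{"dx":0,"dy":0,"dz":-0.01,"twist":0,"grip":-1}]'
```

```text
t: 5.62
eef_pos: [0.4415, -0.2731, 0.0568]
ee_rot: [-3.141, -0.0, -1.576]
force: [-0.3, 0.2, -1.4]
width: 0.0592
gripper_force: 25.0
```

```bash
python3 -m crank '[{"dx":0,"dy":0,"dz":-0.001,"twist":0,"grip":-1},{"dx":0,"dy":0,"dz":-0.001,"twist":0,"grip":0.6},{"dx":0,"dy":0,"dz":-0.001,"twist":0,"grip":0.9},{"dx":0,"dy":0,"dz":-0.001,"twist":0,"grip":0.9},{"dx":0,"dy":0,"dz":-0.001,"twist":0,"grip":0.9}]'
python3 -m crank '[{"dx":0,"dy":0,"dz":0.02,"twist":0,"grip":1},{"dx":0,"dy":0,"dz":0.05,"twist":0,"grip":1},{"dx":0,"dy":0,"dz":0.09,"twist":0,"grip":1},{"dx":0,"dy":0,"dz":0.13,"twist":0,"grip":1},{"dx":0,"dy":0,"dz":0.17,"twist":0,"grip":0}]'
python3 - <<'E'
from h import *
print(arm.get_state()['eef_pos'])
cT,im=grab('wrist','pics/w3.png')
for n,p in dict(jug=(.506,-.415,.105),handle=(.444,-.435,.1)).items(): print(n,proj(cT,p).round())
E
```

```text
t: 6.03
eef_pos: [0.4413, -0.2731, 0.0556]
ee_rot: [-3.141, -0.0, -1.576]
force: [0.5, -1.1, -0.0]
width: 0.0797
gripper_force: 0.0
t: 6.45
eef_pos: [0.4405, -0.273, 0.2273]
ee_rot: [3.141, -0.0, -1.576]
force: [1.0, 0.3, -0.4]
width: 0.0849
gripper_force: 0.0
[ 0.44052107 -0.27301888  0.22732789]
jug [235.  33.]
handle [308.   7.]
```

View pics/w3.png

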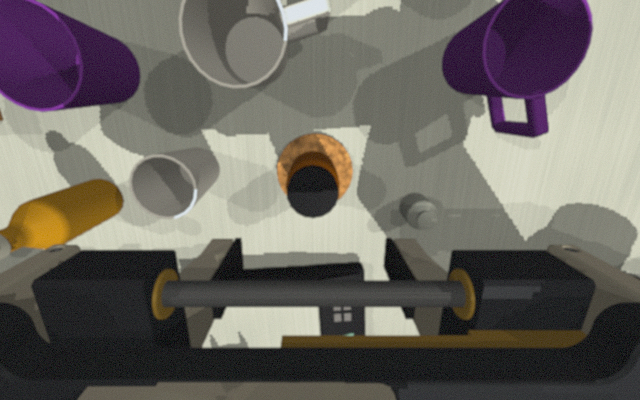

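The jar stands on the coaster, cap at (313,190) leaning over the cork disc by perspective only. Jug A's rim is at about (235,30) and its handle at about (305,10). Next I go over it with the tool's x along the handle and look.

```bash
python3 -m crank '[{"dx":0.01,"dy":-0.01,"dz":0.03,"twist":-7,"grip":0},{"dx":0.02,"dy":-0.025,"dz":0.06,"twist":-14,"grip":0},{"dx":0.03,"dy":-0.045,"dz":0.08,"twist":-21,"grip":0},{"dx":0.04,"dy":-0.065,"dz":0.1,"twist":-28,"grip":0},{"dx":0.05,"dy":-0.085,"dz":0.1,"twist":-35,"grip":0}]'
python3 -m crank '[{"dx":0.01,"dy":-0.01,"dz":0,"twist":-7,"grip":0},{"dx":0.02,"dy":-0.02,"dz":0,"twist":-14,"grip":0},{"dx":0.03,"dy":-0.03,"dz":0,"twist":-21,"grip":0},{"dx":0.04,"dy":-0.045,"dz":0,"twist":-28,"grip":0},{"dx":0.04,"dy":-0.06,"dz":0,"twist":-35,"grip":0}]'
python3 - <<'E'
from h import *
print(arm.get_state()['eef_pos'],arm.get_state()['ee_rot'])
cT,im=grab('wrist','pics/w4.png')
for n,p in dict(jug=(.506,-.415,.105),handle=(.444,-.435,.1)).items(): print(n,proj(cT,p).round())
E
```

```text
t: 6.92
eef_pos: [0.4927, -0.3599, 0.3305]
ee_rot: [-3.134, 0.001, -2.192]
force: [0.6, 0.7, 0.4]
width: 0.0494
gripper_force: 0.0
t: 7.33
eef_pos: [0.5324, -0.4185, 0.3245]
ee_rot: [3.141, -0.0, -2.803]
force: [-0.1, 0.6, -0.8]
width: 0.0439
gripper_force: 0.0
[ 0.53240567 -0.41845549  0.32452274] [ 3.14113896e+00 -3.62607225e-04 -2.80269062e+00]
jug [323. 154.]
handle [324. 101.]
```

View pics/w4.png

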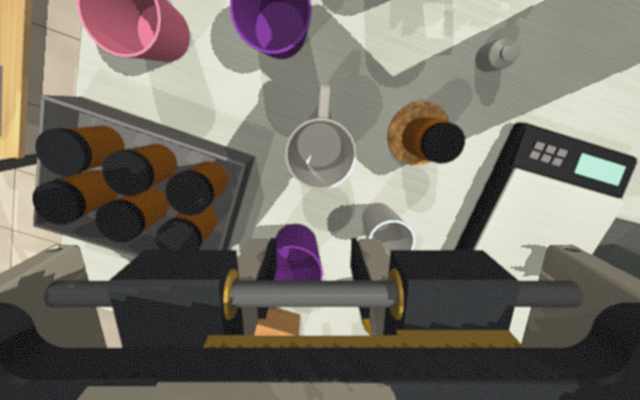

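The jug rim's centre is at about (321,153), its handle runs up to (325,86), and the jar is clear on the right. I measure these.

Run:
```python
from h import *
W=cam('wrist');T=cam('top')
c=onz(W,321,153,.105); e=onz(W,325,87,.1); print(c.round(3),e.round(3),'len',np.linalg.norm((e-c)[:2]).round(4))
print('rim width',np.linalg.norm(onz(W,286,153,.105)-onz(W,356,153,.105)).round(4), tri(ray(W,321,153),ray(T,397.3,201.5)))
d=(e-c)[:2]; d/=np.linalg.norm(d); yaw=np.degrees(np.arctan2(d[1],d[0])); g=c[:2]+.077*d
s=arm.get_state(); print('dir',yaw,'twist',yaw-np.degrees(s['ee_rot'][2]),'grip at',g.round(4),'delta',(g-s['eef_pos'][:2]).round(4),'dz to TCP .066',.066-s['eef_pos'][2])
```

```text
[ 0.504 -0.419  0.105] [ 0.428 -0.441  0.1  ] len 0.0793
rim width 0.0896 (array([ 0.5073707 , -0.41864067,  0.09319442]), np.float64(0.0033146496595688702))
dir -164.23498120963143 twist -3.064643718175887 grip at [ 0.43   -0.4403] delta [-0.1015 -0.0196] dz to TCP .066 -0.2579798878260682
```

```bash
python3 -m crank '[{"dx":-0.035,"dy":-0.008,"dz":0,"twist":-3,"grip":0},{"dx":-0.07,"dy":-0.016,"dz":0,"twist":-3,"grip":0},{"dx":-0.1,"dy":-0.021,"dz":-0.02,"twist":-3,"grip":0},{"dx":-0.101,"dy":-0.021,"dz":-0.055,"twist":-3,"grip":0},{"dx":-0.101,"dy":-0.021,"dz":-0.09,"twist":-3,"grip":0}]'
python3 - <<'E'
from h import *
print(arm.get_state()['eef_pos'],arm.get_state()['ee_rot'])
cT,im=grab('wrist','pics/w5.png')
for z in(.1,.066): print(proj(cT,np.r_[arm.get_state()['eef_pos'][:2],z]).round())
E
```

```text
t: 7.8
eef_pos: [0.4288, -0.4399, 0.2365]
ee_rot: [-3.138, 0.003, -2.851]
force: [0.9, 0.3, -1.4]
width: 0.0438
gripper_force: 0.0
[ 0.42884835 -0.43988428  0.23650287] [-3.13812225  0.00328151 -2.85101405]
[317. 188.]
[317. 180.]
```

View pics/w5.png

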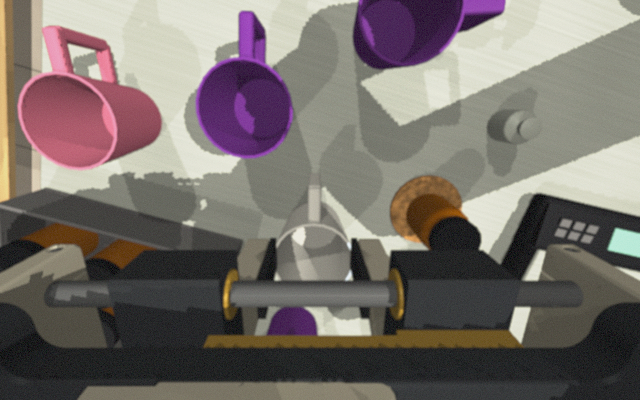

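Handle end is at (315,184) and the TCP axis projects to (317,188). The alignment is good, so I shift 4 mm toward the jug and go down.

```bash
python3 -m crank '[{"dx":0.004,"dy":0.0005,"dz":-0.035,"twist":0,"grip":0},{"dx":0.004,"dy":0.0005,"dz":-0.07,"twist":0,"grip":0},{"dx":0.004,"dy":0.0005,"dz":-0.105,"twist":0,"grip":0},{"dx":0.004,"dy":0.0005,"dz":-0.14,"twist":0,"grip":0},{"dx":0.004,"dy":0.0005,"dz":-0.168,"twist":0,"grip":0}]'
python3 -m crank '[{"dx":0,"dy":0,"dz":0,"twist":0,"grip":0},{"dx":0,"dy":0,"dz":0,"twist":0,"grip":-0.5},{"dx":0,"dy":0,"dz":0,"twist":0,"grip":-1},{"dx":0,"dy":0,"dz":0,"twist":0,"grip":-1},{"dx":0,"dy":0,"dz":0,"twist":0,"grip":-1}]' 25
```

```text
t: 8.27
eef_pos: [0.4338, -0.4381, 0.0656]
ee_rot: [3.141, -0.001, -2.849]
force: [-0.0, 0.1, -0.5]
width: 0.0439
gripper_force: 0.0
t: 8.68
eef_pos: [0.4353, -0.4393, 0.0697]
ee_rot: [-3.139, 0.002, -2.849]
force: [0.4, -0.7, 1.3]
width: 0.0226
gripper_force: 0.0
```

```bash
python3 -m crank '[{"dx":0,"dy":0,"dz":0,"twist":0,"grip":-1},{"dx":0,"dy":0,"dz":0,"twist":0,"grip":-1},{"dx":0,"dy":0,"dz":0,"twist":0,"grip":-1},{"dx":0,"dy":0,"dz":0,"twist":0,"grip":-1},{"dx":0,"dy":0,"dz":0.002,"twist":0,"grip":-1}]' 30
python3 -m crank '[{"dx":0,"dy":0,"dz":0.005,"twist":0,"grip":-1},{"dx":0,"dy":0,"dz":0.015,"twist":0,"grip":-1},{"dx":0,"dy":0,"dz":0.03,"twist":0,"grip":-1},{"dx":0,"dy":0,"dz":0.05,"twist":0,"grip":-1},{"dx":0,"dy":0,"dz":0.065,"twist":0,"grip":-1}]' 40
```

```text
t: 9.1
eef_pos: [0.4342, -0.4386, 0.0698]
ee_rot: [-3.141, 0.001, -2.85]
force: [-0.5, 0.9, -1.6]
width: 0.0137
gripper_force: 30.0
t: 9.52
eef_pos: [0.4341, -0.4387, 0.1362]
ee_rot: [-3.141, 0.0, -2.85]
force: [0.3, -0.3, -1.9]
width: 0.0139
gripper_force: 40.0
```

```bash
python3 -m crank '[{"dx":0,"dy":0,"dz":0.03,"twist":0,"grip":-1},{"dx":0,"dy":0,"dz":0.06,"twist":0,"grip":-1},{"dx":0.005,"dy":0.01,"dz":0.068,"twist":4,"grip":-1},{"dx":0.012,"dy":0.03,"dz":0.07,"twist":9,"grip":-1},{"dx":0.02,"dy":0.055,"dz":0.07,"twist":15,"grip":-1}]' 55
python3 -m crank '[{"dx":0.008,"dy":0.025,"dz":0,"twist":6,"grip":-1},{"dx":0.015,"dy":0.05,"dz":0,"twist":12,"grip":-1},{"dx":0.022,"dy":0.077,"dz":0,"twist":18,"grip":-1},{"dx":0.03,"dy":0.104,"dz":0,"twist":24,"grip":-1},{"dx":0.037,"dy":0.13,"dz":0,"twist":30,"grip":-1}]'
python3 -m crank '[{"dx":0.007,"dy":0.027,"dz":0,"twist":6,"grip":-1},{"dx":0.014,"dy":0.054,"dz":0,"twist":12,"grip":-1},{"dx":0.021,"dy":0.08,"dz":0,"twist":18,"grip":-1},{"dx":0.027,"dy":0.105,"dz":0,"twist":24,"grip":-1},{"dx":0.03,"dy":0.12,"dz":0,"twist":29,"grip":-1}]'
python3 - <<'E'
from h import *
print(arm.get_state()['eef_pos'],arm.get_state()['ee_rot'])
W,im=grab('wrist','pics/w6.png');S,s=grab('scene','pics/s6.png');T,t=grab('top','pics/t6.png')
o=np.zeros((600,800,3),np.uint8); o[:300,:480]=cv2.resize(im,(480,300)); o[300:,:400]=cv2.resize(s[140:290,230:430],(400,300)); o[300:,400:]=cv2.resize(t[150:270,230:390],(400,300)); cv2.imwrite('pics/c6.png',o)
E
```

```text
t: 9.93
eef_pos: [0.4543, -0.3841, 0.2063]
ee_rot: [-3.139, 0.001, -2.586]
force: [0.8, 0.6, -1.3]
width: 0.014
gripper_force: 55.0
t: 10.35
eef_pos: [0.4911, -0.2522, 0.2051]
ee_rot: [-3.141, 0.0, -2.059]
force: [1.0, 0.2, -1.6]
width: 0.0139
gripper_force: 55.0
t: 10.77
eef_pos: [0.5215, -0.1315, 0.2051]
ee_rot: [-3.141, 0.0, -1.552]
force: [-0.0, -0.4, -1.3]
width: 0.0138
gripper_force: 55.0
[ 0.52146952 -0.13145594  0.2051259 ] [-3.14080207e+00  2.46095973e-04 -1.55173091e+00]
```

View pics/c6.png

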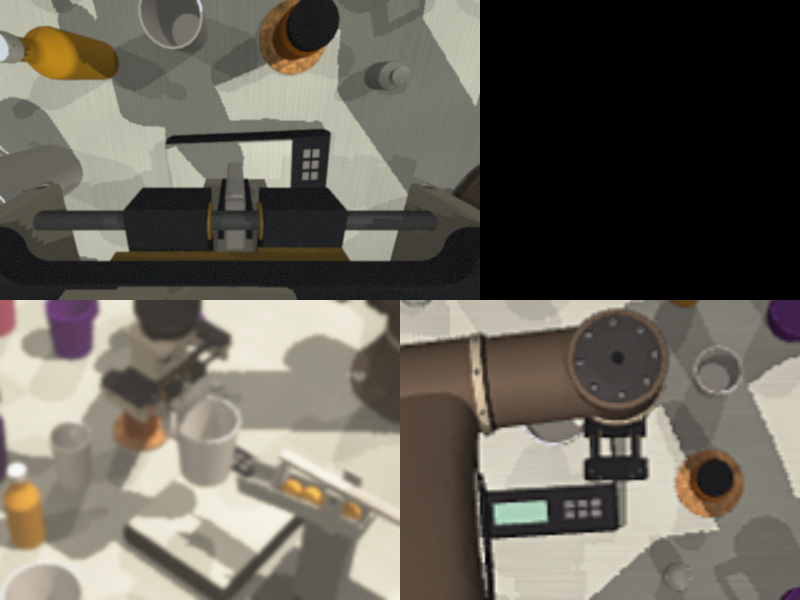

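The jug hangs upright in the gripper above the pan, just beyond the lip (scene crop (208,445)), and the jar is still on the coaster. I go down, slide under the lip and set it down.

```bash
python3 -m crank '[{"dx":0,"dy":0,"dz":-0.02,"twist":0,"grip":-1},{"dx":0,"dy":0,"dz":-0.04,"twist":0,"grip":-1},{"dx":0,"dy":0,"dz":-0.06,"twist":0,"grip":-1},{"dx":0,"dy":0,"dz":-0.075,"twist":0,"grip":-1},{"dx":0,"dy":0,"dz":-0.082,"twist":0,"grip":-1}]'
python3 -m crank '[{"dx":0,"dy":0.004,"dz":0,"twist":0,"grip":-1},{"dx":0,"dy":0.013,"dz":0,"twist":0,"grip":-1},{"dx":0,"dy":0.025,"dz":0,"twist":0,"grip":-1},{"dx":0,"dy":0.034,"dz":0,"twist":0,"grip":-1},{"dx":0,"dy":0.036,"dz":0,"twist":0,"grip":-1}]'
python3 -m crank '[{"dx":0,"dy":0,"dz":-0.002,"twist":0,"grip":-1},{"dx":0,"dy":0,"dz":-0.004,"twist":0,"grip":-1},{"dx":0,"dy":0,"dz":-0.005,"twist":0,"grip":-1},{"dx":0,"dy":0,"dz":-0.005,"twist":0,"grip":-1},{"dx":0,"dy":0,"dz":-0.005,"twist":0,"grip":-1}]'
```

```text
t: 11.33
eef_pos: [0.5196, -0.1344, 0.1206]
ee_rot: [3.139, 0.0, -1.561]
force: [0.1, 0.5, -2.6]
width: 0.0139
gripper_force: 55.0
t: 11.75
eef_pos: [0.5217, -0.0958, 0.1234]
ee_rot: [-3.14, 0.0, -1.557]
force: [0.3, 0.1, -1.7]
width: 0.0137
gripper_force: 55.0
t: 12.17
eef_pos: [0.5218, -0.0976, 0.1186]
ee_rot: [-3.14, 0.0, -1.558]
force: [-2.8, 1.9, 8.6]
width: 0.0132
gripper_force: 55.0
```

```bash
python3 -m crank '[{"dx":0,"dy":0,"dz":0.001,"twist":0,"grip":-1},{"dx":0,"dy":0,"dz":0.001,"twist":0,"grip":-0.6},{"dx":0,"dy":0,"dz":0.001,"twist":0,"grip":-0.2},{"dx":0,"dy":0,"dz":0.001,"twist":0,"grip":0},{"dx":0,"dy":0,"dz":0.001,"twist":0,"grip":0}]'
python3 -m crank '[{"dx":0,"dy":0,"dz":0.02,"twist":0,"grip":0},{"dx":0,"dy":0,"dz":0.06,"twist":0,"grip":0},{"dx":0,"dy":0,"dz":0.1,"twist":0,"grip":0},{"dx":0,"dy":0,"dz":0.14,"twist":0,"grip":0},{"dx":0,"dy":0,"dz":0.18,"twist":0,"grip":-1}]'
python3 -m crank '[{"dx":0,"dy":0,"dz":0.04,"twist":0,"grip":-1},{"dx":0,"dy":0.02,"dz":0.06,"twist":0,"grip":-1},{"dx":0,"dy":0.06,"dz":0.06,"twist":0,"grip":-1},{"dx":0,"dy":0.1,"dz":0.06,"twist":0,"grip":-1},{"dx":0,"dy":0.14,"dz":0.06,"twist":0,"grip":-1}]'
python3 - <<'E'
from h import *
print(arm.get_state()['eef_pos'])
W,im=grab('wrist','pics/w7.png')
for n,p in dict(jug=(.5215,-.022,.155),lip=(.518,.025,.172)).items(): print(n,proj(W,p).round())
E
```

```text
t: 12.58
eef_pos: [0.521, -0.0977, 0.1181]
ee_rot: [3.141, -0.0, -1.559]
force: [0.1, -0.5, 0.2]
width: 0.0323
gripper_force: 0.0
t: 13.0
eef_pos: [0.5206, -0.0977, 0.3002]
ee_rot: [3.141, -0.0, -1.558]
force: [1.4, -0.0, -0.2]
width: 0.0407
gripper_force: 0.0
t: 13.42
eef_pos: [0.5208, 0.0436, 0.3588]
ee_rot: [-3.141, 0.001, -1.56]
force: [1.1, 0.4, -0.5]
width: 0.0095
gripper_force: 0.0
[0.5207985  0.04359058 0.35884581]
jug [314. 121.]
lip [316. 163.]
```

View pics/w7.png

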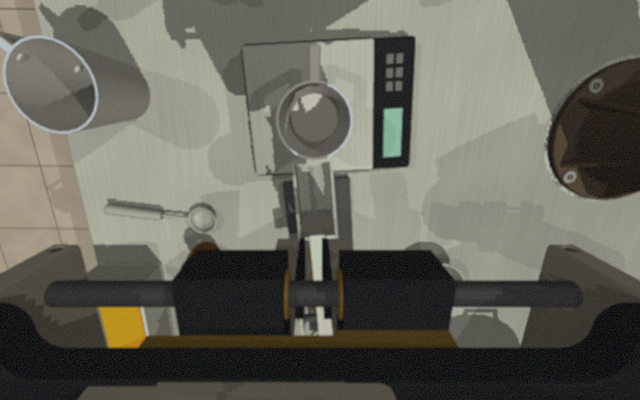

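The jug stands on the pan, rim centre (315,119), lip at (314,163), both as predicted. Now the tab.

```bash
python3 -m crank '[{"dx":-0.004,"dy":0.04,"dz":0,"twist":0,"grip":-1},{"dx":-0.008,"dy":0.08,"dz":0,"twist":0,"grip":-1},{"dx":-0.012,"dy":0.12,"dz":0,"twist":0,"grip":-1},{"dx":-0.016,"dy":0.16,"dz":0,"twist":0,"grip":-1},{"dx":-0.02,"dy":0.2,"dz":0,"twist":0,"grip":-1}]'
python3 -m crank '[{"dx":-0.003,"dy":0.03,"dz":0,"twist":0,"grip":-1},{"dx":-0.003,"dy":0.048,"dz":-0.02,"twist":0,"grip":-1},{"dx":-0.003,"dy":0.048,"dz":-0.05,"twist":0,"grip":-1},{"dx":-0.003,"dy":0.048,"dz":-0.072,"twist":0,"grip":-1},{"dx":-0.003,"dy":0.048,"dz":-0.075,"twist":0,"grip":-1}]'
python3 - <<'E'
from h import *
print(arm.get_state()['eef_pos'])
S,s=grab('scene','pics/s8.png');T,t=grab('top','pics/t8.png')
print(proj(S,arm.get_state()['eef_pos']))
cv2.imwrite('pics/c8.png',cv2.resize(s[190:320,290:490],(800,520)))
E
```

```text
t: 13.88
eef_pos: [0.5005, 0.2442, 0.3583]
ee_rot: [-3.141, 0.0, -1.558]
force: [1.8, -0.1, 0.3]
width: 0.0003
gripper_force: 0.0
t: 14.3
eef_pos: [0.4961, 0.2897, 0.2784]
ee_rot: [3.136, -0.004, -1.558]
force: [-0.5, -0.3, -0.6]
width: 0.0001
gripper_force: 0.0
[0.49607212 0.28969739 0.27840456]
[445.72531092 252.16280886]
```

View pics/c8.png

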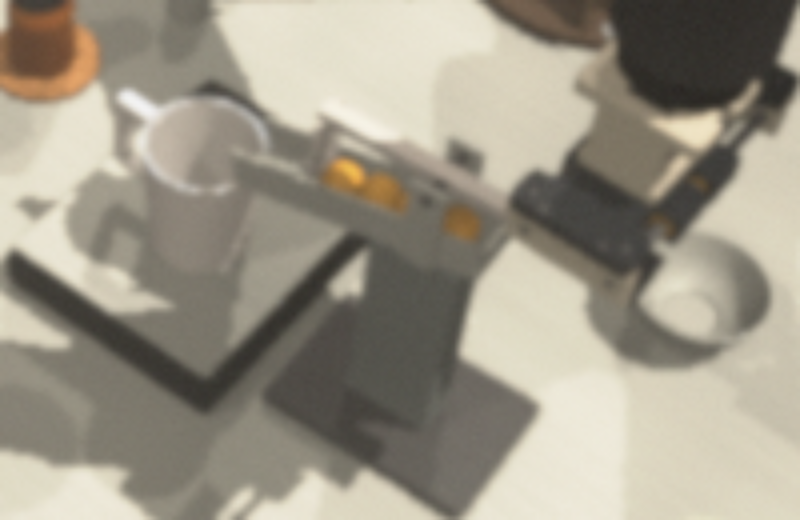

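```bash
python3 -m crank '[{"dx":0,"dy":0,"dz":-0.01,"twist":0,"grip":-1},{"dx":0,"dy":0,"dz":-0.018,"twist":0,"grip":-1},{"dx":0,"dy":0,"dz":-0.026,"twist":0,"grip":-1},{"dx":0,"dy":0,"dz":-0.034,"twist":0,"grip":-1},{"dx":0,"dy":0,"dz":-0.034,"twist":0,"grip":-1}]'
```

```text
t: 14.82
eef_pos: [0.4983, 0.2903, 0.2484]
ee_rot: [-3.141, -0.0, -1.559]
force: [2.5, 1.3, 3.4]
width: 0.0004
gripper_force: 1.6
```

```bash
python3 -m crank '[{"dx":0,"dy":-0.001,"dz":-0.01,"twist":0,"grip":-1},{"dx":0,"dy":-0.002,"dz":-0.018,"twist":0,"grip":-1},{"dx":0,"dy":-0.003,"dz":-0.024,"twist":0,"grip":-1},{"dx":0,"dy":-0.003,"dz":-0.027,"twist":0,"grip":-1},{"dx":0,"dy":-0.003,"dz":-0.027,"twist":0,"grip":-1}]'
```

```text
t: 15.23
eef_pos: [0.4985, 0.2868, 0.2238]
ee_rot: [-3.14, -0.001, -1.558]
force: [-1.9, -2.3, 13.1]
width: 0.0004
gripper_force: 5.5
```

The force has jumped to 13 N, so the lever is at its stop. I hold there and check the balls.

```bash
for i in 1 2 3 4; do python3 -m crank '[{"dx":0,"dy":0,"dz":0,"twist":0,"grip":-1},{"dx":0,"dy":0,"dz":0,"twist":0,"grip":-1},{"dx":0,"dy":0,"dz":0,"twist":0,"grip":-1},{"dx":0,"dy":0,"dz":0,"twist":0,"grip":-1},{"dx":0,"dy":0,"dz":0,"twist":0,"grip":-1}]' | egrep '^(t|force)'; done
python3 - <<'E'
from h import *
S,s=grab('scene','pics/s9.png');T,t=grab('top','pics/t9.png')
def orange(im):
    h=cv2.cvtColor(im,cv2.COLOR_BGR2HSV); return ((h[...,0]>10)&(h[...,0]<28)&(h[...,1]>120)&(h[...,2]>90)).astype(np.uint8)
for nm,im,b in(('scene8',cv2.imread('pics/s8.png'),(310,205,430,275)),('scene',s,(310,205,430,275)),('top0',cv2.imread('pics/top0.png'),(195,180,312,215)),('top',t,(195,180,312,215))):
    x0,y0,x1,y1=b;n,l,st,c=cv2.connectedComponentsWithStats(orange(im)[y0:y1,x0:x1])
    print(nm,[((c[i]+[x0,y0]).round().tolist(),int(st[i,4])) for i in range(1,n) if st[i,4]>5])
E
```

```text
t: 15.65
force: [-1.4, -3.0, 12.6]
t: 16.07
force: [-1.9, -3.4, 12.8]
t: 16.48
force: [-2.0, -3.6, 13.0]
t: 16.9
force: [-2.0, -3.1, 13.0]
scene8 [([311.0, 207.0], 19), ([381.0, 235.0], 126), ([405.0, 245.0], 43)]
scene [([311.0, 207.0], 18)]
top0 [([245.0, 198.0], 22), ([226.0, 200.0], 20), ([236.0, 199.0], 26), ([290.0, 202.0], 20), ([216.0, 201.0], 13)]
top [([283.0, 197.0], 117), ([281.0, 204.0], 33)]
```

The chute is empty in both views, and wax orange now shows inside the jug at top (283,197). I let go, back off and verify.

```bash
python3 -m crank '[{"dx":0,"dy":0.001,"dz":0.012,"twist":0,"grip":-1},{"dx":0,"dy":0.002,"dz":0.025,"twist":0,"grip":-1},{"dx":0,"dy":0.003,"dz":0.04,"twist":0,"grip":-1},{"dx":0,"dy":0.003,"dz":0.06,"twist":0,"grip":-1},{"dx":0,"dy":0.003,"dz":0.09,"twist":0,"grip":-1}]'
python3 -m crank '[{"dx":0,"dy":-0.03,"dz":0.04,"twist":0,"grip":-1},{"dx":0.005,"dy":-0.07,"dz":0.06,"twist":0,"grip":-1},{"dx":0.01,"dy":-0.11,"dz":0.06,"twist":0,"grip":-1},{"dx":0.015,"dy":-0.15,"dz":0.06,"twist":0,"grip":-1},{"dx":0.018,"dy":-0.19,"dz":0.06,"twist":0,"grip":-1}]'
python3 -m crank '[{"dx":0,"dy":-0.03,"dz":0,"twist":0,"grip":-1},{"dx":0,"dy":-0.05,"dz":0,"twist":0,"grip":-1},{"dx":0,"dy":-0.05,"dz":0,"twist":0,"grip":-1},{"dx":0,"dy":-0.05,"dz":0,"twist":0,"grip":-1},{"dx":0,"dy":-0.05,"dz":0,"twist":0,"grip":-1}]'
python3 - <<'E'
from h import *
W,im=grab('wrist','pics/w10.png');S,s=grab('scene','pics/s10.png')
o=np.zeros((600,800,3),np.uint8); o[:250,:]=cv2.resize(im[20:220,:],(800,250)); o[260:,:523]=cv2.resize(s[190:320,290:490],(523,340)); o[260:,530:]=cv2.resize(im[70:180,260:370],(270,340)); cv2.imwrite('pics/c10.png',o)
E
```

```text
t: 17.42
eef_pos: [0.4965, 0.2897, 0.3103]
ee_rot: [3.137, -0.003, -1.559]
force: [-0.6, 0.9, 0.2]
width: 0.0003
gripper_force: 0.0
t: 17.83
eef_pos: [0.5151, 0.1044, 0.3722]
ee_rot: [3.141, 0.001, -1.557]
force: [0.7, 0.4, -0.7]
width: 0.0003
gripper_force: 0.0
t: 18.25
eef_pos: [0.5153, 0.056, 0.3717]
ee_rot: [3.14, 0.0, -1.559]
force: [-0.7, 0.8, -1.0]
width: 0.0006
gripper_force: 0.0
```

View pics/c10.png

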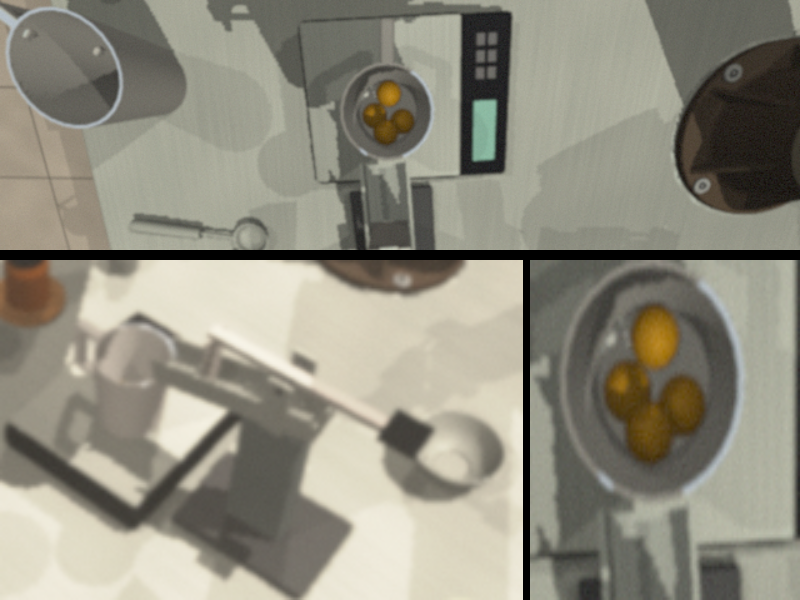

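All four balls lie in the jug (crop, around (655,390)), the lever is back at rest with the gate shut, the jug is upright on the pan and the jar is on the coaster. I hand the job in.

```bash
python3 -c "
from station import arm
print(arm.job_done())"
```

```text
the job is handed in; nothing more can be done
None
```

Job handed in: the last pictures show the jar on the coaster, the jug upright on the pan with all four balls in it, and the lever back at rest; no verdict came back.

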